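# Clamp a converter module with the torque-limiting knob

## Task

Set the finned metal module flat and straight on the base of the bench holder, between its two jaws, and let go of it. Then turn the holder's winged knob clockwise until the jaws have gripped the module and the knob's clutch slips, and stop at once, letting go: a few degrees of slip are enough and more than 30 degrees of slip in all spoils the clutch. Leave the other things on the bench where they are.

Things in the scene. Friction and masses are not known exactly. Their poses are not given: they have to be found in the camera images.
- module: Metal-cased converter module with straight cooling fins on top, plain aluminium: a block 50 (own x) by 36 (own y) by 34 mm high, about 0.12 kg, loose on the bench. Origin at the centre of its underside, z up. Either way round is right in the holder.
- vise: The holder, fixed to the bench: aluminium base plate 200 (own x) by 90 (own y) by 12 mm thick; origin at the centre of its underside, z up. At x = -60 a grey gearbox (60 x 56 mm, top at z = 30) carries collar and winged knob on a vertical axis at (-60, 0). Two dark steel jaws, 14 (x) by 60 (y) mm, z = 12 to 30, face each other along x.
- nest (a point): Where the module's underside centre goes: on the plate's top between the jaws (holder x = 30, y = 0, z = 12), holder's axes; the module's 50 mm length lies along x. Jaw faces: front one 29.5 mm before this point at the start; the back one at an unreported place 29.5 to 35.5 mm beyond it, where it stays. So a module here clears each jaw by 4.5 mm or more.
- jaw: The front, moving jaw. Origin underneath, 7 mm before its gripping face (holder x = -6.5, z = 12 at the start). It moves along the holder's +x, towards the back jaw, 6 mm for each rad that the driven collar turns clockwise, and pushes the module along the plate until that meets the back jaw; its face then gives on springs, 1.3 mm at full grip.
- knob: Black winged knob on a vertical axis over a steel collar; origin on the axis at holder z = 36, z up. Upright wing 40 mm long (own x, along the holder's x at the start), 13 mm thick (own y), top 43 mm above the origin, on a 32 mm disc; a white line on top marks its -x end. Turned clockwise from above it drives the collar and closes the jaws; anticlockwise opens them.
- knob_grip (a point): Point on the knob's axis where the wing's flat sides are best gripped from above, 33 mm above the knob's origin (69 mm above the bench), its axes. The knob runs at about 0.12 N m for 1.5 to 2.5 rad till the jaws meet the module, climbs over some 0.2 rad, then the clutch slips at a steady 0.5 N m (some 0.25 less felt whenever the hand pauses). Slip stays.
- telltale: Slip tell-tale: 6 mm brass pin in the top of the knob's wing, 6 mm from the axis (knob x = +6), rising 3 mm for each rad that the knob has slipped. Origin at its top, 44 mm above the knob's origin before any slip; axes of the knob. Too fine to go by: the noise of a reading is as large as the whole permitted slip.
- flux_jar: Bystander to leave where it is: small amber jar with black cap, 38 mm across, 42 mm high; origin under its centre.
- lens_ring: Bystander to leave where it is: plain black round lens mount, 48 mm across, 22 mm high; origin under its centre.
- spool: Bystander to leave where it is: spool of copper wire with white flanges, 52 mm across, 24 mm high; origin under its centre.
- screwdriver: Bystander to leave where it is: a screwdriver lying along its own x.
- brush: Bystander to leave where it is: a brush lying along its own x.
- cleaner: Bystander to leave where it is: white bottle, 44 mm across, 95 mm high; origin under its centre.
Things that resemble listed ones, but are neither listed nor needed, are in the scene too. What is shaped like the module but green is not meant.

How it is judged:
On the way, in this order (a step that is already met when the one before it is completed fails the run):
1. the module stands flat and straight between the jaws, let go, the knob not yet slipped (x of module in the frame of vise between 0.018 and 0.045 m and y of module in the frame of vise between -0.012 and 0.012 m and z of module in the frame of vise between 0.009 and 0.0155 m and angle between module's own z axis and vertical below 0.06 rad and angle between the x axis of module and the x axis of vise, either way round below 0.12 rad and contact force between the fingers and module below 0.1 N and linear speed of module below 0.02 m/s and z of telltale in the frame of knob below 0.04415 m), for 0.2 s.
2. the jaws grip the module and the knob has slipped on its collar (x of module in the frame of vise between 0.018 and 0.045 m and y of module in the frame of vise between -0.012 and 0.012 m and z of module in the frame of vise between 0.009 and 0.0155 m and angle between module's own z axis and vertical below 0.06 rad and angle between the x axis of module and the x axis of vise, either way round below 0.12 rad and contact force between jaw and module above 4 N and z of telltale in the frame of knob above 0.0442 m), for 0.1 s.
At the end, for the whole second after the job is handed in: Module flat on the plate (3.5 mm, 0.06 rad), straight (0.12 rad), within 12 mm of the holder's centre line, centre at holder x 18 to 45 mm, at rest, gripped by the front jaw with over 4 N; knob slipped by 0.07 to 0.6 rad in all (tell-tale pin up 0.2 to 1.8 mm) (all of step 2 and z of telltale in the frame of knob below 0.0458 m and linear speed of module below 0.01 m/s); the robot touches nothing.
It fails at once if the knob is slipped more than 0.6 rad on its clutch (tell-tale 1.8 mm up) (z of telltale in the frame of knob above 0.0458 m).
It fails at once if a bystander is moved more than 30 mm (distance of any of flux_jar, lens_ring, spool, screwdriver, brush, cleaner from where it was at the start of the episode above 0.03 m).
It also fails if it takes over 72 s, if anything falls off the work surface, if the arm or the gripper's body presses on something with over 40 N, if the wrist force passes 120 N, or if a joint passes its speed limit or range.

## Robot

A 6-joint arm with a two-finger parallel gripper is mounted at the origin on the work surface. World frame = base frame: x ahead of the robot, y to its left, z up, the work surface at z = 0. Lengths are in m, angles in rad, forces in N, time in s.
With the tool pointing down it reaches from about 0.35 to 0.925 m from the base axis. Payload 6.4 kg.
Tool frame: the origin (TCP) lies at the very end of the fingers, on their centre line; the grasp point (between the pads) lies 19 mm behind it (tcp_to_grasp is the distance from the TCP to the grasp point, in m); z points along the fingers, y is the line along which they close (so a half turn about z gives the same grasp; the last joint's range is limited). The gripper opens to 85 mm and grips with 20 to 120 N. Pads are 22 mm wide; open, the fingers measure 114 mm over their backs; the gripper's body (76 mm by 85 mm) begins 54 mm behind the grasp point. The pads swing forward as they close: fully open they stand 13 mm farther back than shut.
Start: joints at [-1.408, 0.245, 1.558, -0, 1.339, -0.174], TCP at [0.215, -0.613, 0.231] pointing down, gripper open.
Joint ranges: [-3.13, 3.13], [-1.02, 2.26], [0.13, 2.54], [-0.95, 4.09], [0.21, 2.88], [-2.74, 2.74]. Speed limits (rad/s): [2.57, 2.57, 3.14, 3.14, 3.14, 3.14].

## Interface

Orientations are given as a unit quaternion [w, x, y, z].
In Python, from workcell import * gives the robot as it stands.
- The arm moves only by the tool servo_tool, never from a script. Its argument "moves" is a list of rows, each an object of numbers: "tx", "ty", "tz": the shift along the tool's x, y, z in cm; "rx", "ry", "rz": the turn, a rotation vector about the tool's x, y, z in degrees; "claw": the gripper's target within -1 to 1 (fully open at 1, half-way at 0, shut at -1). In form: [{"tx": .., "ty": .., "tz": .., "rx": .., "ry": .., "rz": .., "claw": ..}, ...]. A call has 1 to 20 rows; each row is the pose to reach, as a shift and turn from the pose commanded when the call began, along the tool's axes at that moment; what a row does not reach only later rows make up. A row lasts 1/10 s, in which the tool goes at most 50 mm and 8.59 degrees, less where a joint would pass 70% of its speed; a pose out of reach is approached as far as the arm can. A call with a gripper value outside its range is refused whole. The fingers move at their own pace and stop on an object; "newtons" is the grip in N (left out, the last holds). Time passes only in rows, so rows that repeat a pose let the fingers close. It gives the time, the measured TCP pose, the force, the opening and the grip force at its end, in the units of the state.
- state(): the state, without advancing time (a new reading comes with each control period).
- camera(name): name is "side" or "top"; returns the picture (384x512x3 uint8, blue, green, red); there is no depth.
- camera_params(name): a dict with "K" (3x3 intrinsics, pixels), "k1" (the pictures are not rectified: a ray, as slopes to the right and down, at radius r is drawn at 1 + k1 r^2 times it, then the intrinsics apply), "rvec" (rotation vector, rad) and "tvec" (3), from world to camera coordinates, as OpenCV has them. Camera axes: x right, y down, z forward; pixel columns grow to the right and rows downward; lengths in m; the calibration is good to about 2 mm. A picture is of the moment at which its call begins. camera_params takes no time and is no camera call.
- finish_job(): hands the job in; it is judged then, once.
Trained networks look in the newest picture that a camera, given by its name, has taken for a name from the list of things; names that differ only in an ending like _2 or _b are one class to them, and where a whole thing is asked for, a point or a joint stands for the part that bears it (a point fixed in the world has none). Each returns a list of dicts, best first, with "score" (0 to 1); they miss things now and then, are a little off and sometimes report something else, mostly with a low value. They report only what shows in the picture. A call takes as long as a camera call. They do not tell look-alikes from the thing itself.
- cut_out(camera, name): "region" (384x512 bool, what is visible of it) and "at" ([column, row] in pixels, amid what is visible of it).
The state is a dict: "t": time; "joint_pos": joint angles; "qd": joint speeds; "tau": joint torques, N m; "tcp_pos": TCP position; "tcp_rot": TCP orientation; "force": force on the tool from outside, world axes, zero at the start; "ft_torque": the same for the moment, N m; "finger_gap": opening from 0.0 (shut) to 1.0 (fully open); "finger_force": force on a finger pad.
Only numpy, scipy, OpenCV 4.12 (cv2) and the standard library are available. Lean on these libraries where they do the work, as an engineer would, in place of code of your own. Each camera call takes 0.05 s, during which the arm holds its last target. There are 200 camera calls.

## Working session

There is one attempt and no reset: what is moved stays moved. The work goes in short steps, Python scripts to look and compute and a tool call to move; the robot and the scene stay as the last step left them, time stands still between calls to the robot, and variables do not carry over. Pictures are saved under pics/ and viewed, at most 11 in all, crops included, and the job is handed in when it is done.

Besides the shell and the picture viewer there is one more tool, called after ">>>" as name(argument=value, ...), one argument or row to a line, values as JSON. servo_tool: Moves the arm, as the interface text tells. Its arguments: {"type":"object","properties":{"moves":{"type":"array","items":{"type":"object","properties":{"tx":{"type":"number"},"ty":{"type":"number"},"tz":{"type":"number"},"rx":{"type":"number"},"ry":{"type":"number"},"rz":{"type":"number"},"claw":{"type":"number"}}}},"newtons":{"type":"number"}},"required":["moves"]}

```bash
mkdir -p pics; ls; cat > h.py <<'E'
from workcell import *
import numpy as np, cv2
def ray(cam,px):
    p=camera_params(cam);K=np.array(p["K"]);R=cv2.Rodrigues(np.array(p["rvec"],float))[0];t=np.array(p["tvec"],float).ravel()
    d=np.linalg.inv(K)@np.array([px[0],px[1],1.]);r=np.hypot(d[0],d[1]);u=r
    for _ in range(30): u=r/(1+p["k1"]*u*u)
    s=u/r if r>0 else 1
    return -R.T@t, R.T@np.array([d[0]*s,d[1]*s,1])
def at_z(cam,px,z):
    o,v=ray(cam,px);return o+v*(z-o[2])/v[2]
def proj(cam,P):
    p=camera_params(cam);K=np.array(p["K"]);R=cv2.Rodrigues(np.array(p["rvec"],float))[0];t=np.array(p["tvec"],float).ravel()
    c=R@np.array(P,float)+t;x=c[:2]/c[2];x=x*(1+p["k1"]*(x@x));return K[:2,:2]@x+K[:2,2]
E
python3 - <<'E'
from h import *
for c in("top","side"):
    im=camera(c);cv2.imwrite(f"pics/{c}0.png",im)
    print(c,ray(c,(256,192)))
    for n in("module","vise","knob","jaw"):
        print(n,[(round(d["score"],2),np.round(d["at"]).tolist(),int(d["region"].sum())) for d in cut_out(c,n)])
im=np.hstack([cv2.imread("pics/top0.png")]);cv2.imwrite("pics/top0b.png",cv2.resize(im,(800,600),interpolation=cv2.INTER_CUBIC))
cv2.imwrite("pics/side0b.png",cv2.resize(cv2.imread("pics/side0.png"),(800,600),interpolation=cv2.INTER_CUBIC))
print(state())
E
```

```text
pics
top (array([ 0.57701082, -0.01379655,  1.13641946]), array([ 0.05205217,  0.0051917 , -0.99865423]))
module [(0.79, [304.0, 218.0], 305), (0.78, [352.0, 223.0], 293)]
vise [(0.69, [173.0, 224.0], 3039)]
knob [(0.68, [414.0, 229.0], 1092), (0.45, [169.0, 247.0], 199)]
jaw []
side (array([ 0.38568811, -0.71133166,  0.62176014]), array([ 0.25072004,  0.7601771 , -0.59944008]))
module [(0.97, [254.0, 248.0], 594), (0.6, [265.0, 294.0], 721), (0.35, [327.0, 182.0], 513)]
vise [(0.66, [208.0, 170.0], 1818)]
knob [(0.66, [190.0, 162.0], 243)]
jaw [(0.35, [325.0, 182.0], 525)]
{'t': 0.5, 'joint_pos': array([-1.40809390e+00,  2.45126900e-01,  1.55782523e+00,  2.53322599e-05,
        1.33864188e+00, -1.74132288e-01]), 'qd': array([ 0.00057416, -0.00038886, -0.00168307, -0.00110323,  0.00101375,
        0.00054921]), 'tau': array([-6.37723351e-04, -4.29094720e+01, -3.26080549e+01, -1.69117925e-04,
        1.18511434e-03, -7.07894117e-07]), 'tcp_pos': array([ 0.21481997, -0.61349062,  0.23125945]), 'tcp_rot': array([-6.04522887e-07,  9.85851776e-01,  1.67619439e-01,  1.23299895e-05]), 'force': array([-0.53501676,  0.20113127, -0.26297552]), 'ft_torque': array([0.01263653, 0.0042729 , 0.04842321]), 'finger_force': 0.0, 'finger_gap': 0.9992170563386119}
```

View pics/top0b.png

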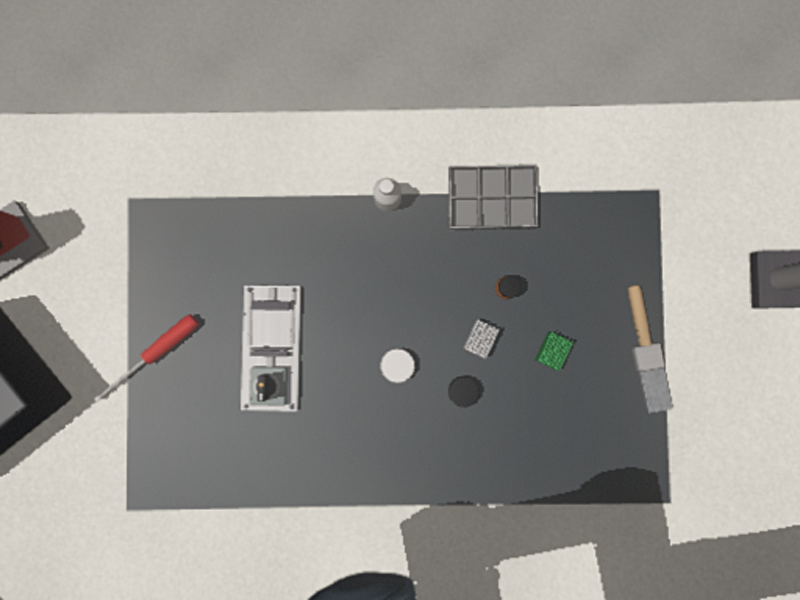

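View pics/side0b.png

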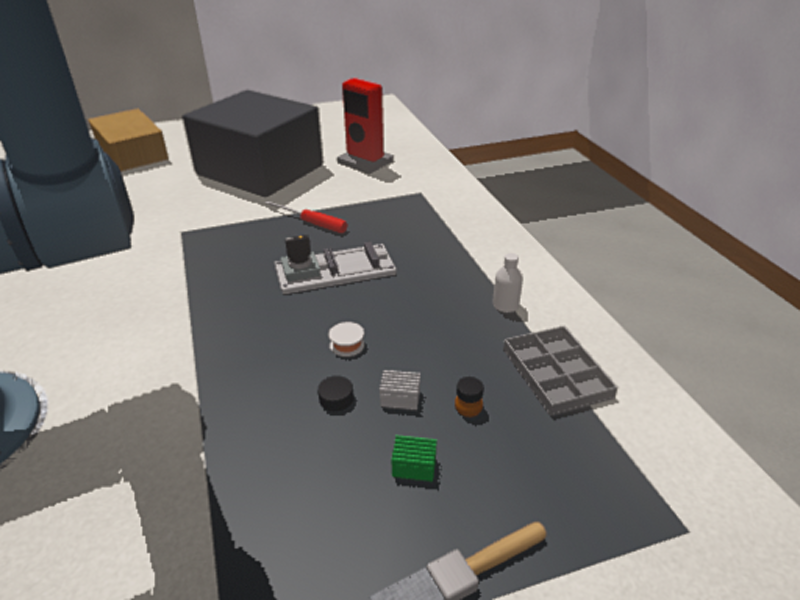

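Top view (800x600 scale): silver finned block at (483,339), green look-alike at (555,351). The holder is at (271,348) with its knob at (265,385), and the knob's end is nearest the robot. Silver is the module meant (plain aluminium); the green one is not. I'll confirm it in an enlarged crop and fit poses.

```bash
cat >> h.py <<'E'
from scipy.optimize import minimize
def boxpts(x,y,a,lx,ly,z0,z1):
    c,s=np.cos(a),np.sin(a)
    return [(x+c*u-s*v,y+s*u+c*v,z) for u in(-lx/2,lx/2) for v in(-ly/2,ly/2) for z in(z0,z1)]
def mask(cam,P,S=4):
    q=np.array([proj(cam,p) for p in P]);h=cv2.convexHull(((q+.5)*S-.5).astype(np.float32)).astype(np.int32)
    m=np.zeros((384*S,512*S),np.uint8);cv2.fillConvexPoly(m,h,1)
    return cv2.resize(m.astype(np.float32),(512,384),interpolation=cv2.INTER_AREA)
def fit(regs,x0,lx,ly,z0,z1):
    def cost(v):
        return sum(np.abs(mask(c,boxpts(*v,lx,ly,z0,z1))-r).sum()/r.sum() for c,r in regs.items())
    best=None
    for da in(-.3,0,.3):
        r=minimize(cost,[x0[0],x0[1],x0[2]+da],method="Nelder-Mead",options=dict(initial_simplex=[[x0[0],x0[1],x0[2]+da],[x0[0]+.01,x0[1],x0[2]+da],[x0[0],x0[1]+.01,x0[2]+da],[x0[0],x0[1],x0[2]+da+.2]],xatol=1e-4,fatol=1e-4))
        if best is None or r.fun<best.fun: best=r
    return best.x,best.fun
E
python3 - <<'E'
from h import *
T=cv2.imread("pics/top0.png");S=cv2.imread("pics/side0.png")
def crop(im,x,y,w,h,sc): return cv2.resize(im[y:y+h,x:x+w],None,fx=sc,fy=sc,interpolation=cv2.INTER_CUBIC)
a=np.hstack([crop(T,148,176,50,94,6),crop(T,286,190,83,94,6)[:, :498]]) # 300+498
cv2.imwrite("pics/c1.png",a)
b=np.vstack([crop(S,168,145,95,45,6),crop(S,235,228,95,50,6)]);cv2.imwrite("pics/c2.png",b)
camera("top");camera("side")
out={}
for c,tgt in(("top",(309,217)),("side",(256,249))):
    L=cut_out(c,"module");d=min(L,key=lambda d:np.hypot(*(np.array(d["at"])-tgt)));out[c]=d["region"].astype(np.float32)
    print(c,d["score"],d["at"],cv2.minAreaRect(np.argwhere(d["region"])[:,::-1].astype(np.int32)))
x0=at_z("top",(309,217),.034);print(x0)
for a0 in(0,1.2,-1.2):
  print(fit(out,(x0[0],x0[1],a0),.05,.036,0,.034))
for c in out: print(c,fit({c:out[c]},(x0[0],x0[1],-.3),.05,.036,0,.034))
for n,px,z in(("knobtop",(169,246),.07),("pc",(155,183),.012),("pc",(192,183),.012),("pc",(192,262),.012),("pc",(154,262),.012)): print(n,at_z("top",px,z))
E
```

```text
top 0.86 [304.8, 217.1] ((307.300048828125, 216.40005493164062), (16.099689483642578, 21.0190372467041), 26.56505012512207)
side 0.62 [253.0, 248.3] ((256.0, 249.0), (24.0, 26.0), 90.0)
[ 0.57130609 -0.1365354   0.034     ]Traceback (most recent call last):
  File "<stdin>", line 14, in <module>
  File "h.py", line 27, in fit
    r=minimize(cost,[x0[0],x0[1],x0[2]+da],method="Nelder-Mead",options=dict(initial_simplex=[[x0[0],x0[1],x0[2]+da],[x0[0]+.01,x0[1],x0[2]+da],[x0[0],x0[1]+.01,x0[2]+da],[x0[0],x0[1],x0[2]+da+.2]],xatol=1e-4,fatol=1e-4))
    res = _minimize_neldermead(fun, x0, args, callback, bounds=bounds,
                               **options)
    fxe = func(xe)
    fx = function(np.copy(x), *(wrapper_args + args))
  File "h.py", line 24, in cost
    return sum(np.abs(mask(c,boxpts(*v,lx,ly,z0,z1))-r).sum()/r.sum() for c,r in regs.items())
  File "h.py", line 24, in <genexpr>
    return sum(np.abs(mask(c,boxpts(*v,lx,ly,z0,z1))-r).sum()/r.sum() for c,r in regs.items())
                      ~~~~^^^^^^^^^^^^^^^^^^^^^^^^^^
  File "h.py", line 19, in mask
    q=np.array([proj(cam,p) for p in P]);h=cv2.convexHull(((q+.5)*S-.5).astype(np.float32)).astype(np.int32)
                ~~~~^^^^^^^
  File "h.py", line 12, in proj
    p=camera_params(cam);K=np.array(p["K"]);R=cv2.Rodrigues(np.array(p["rvec"],float))[0];t=np.array(p["tvec"],float).ravel()
ValueError: time passes only in moves, steps and waits
```

View pics/c1.png

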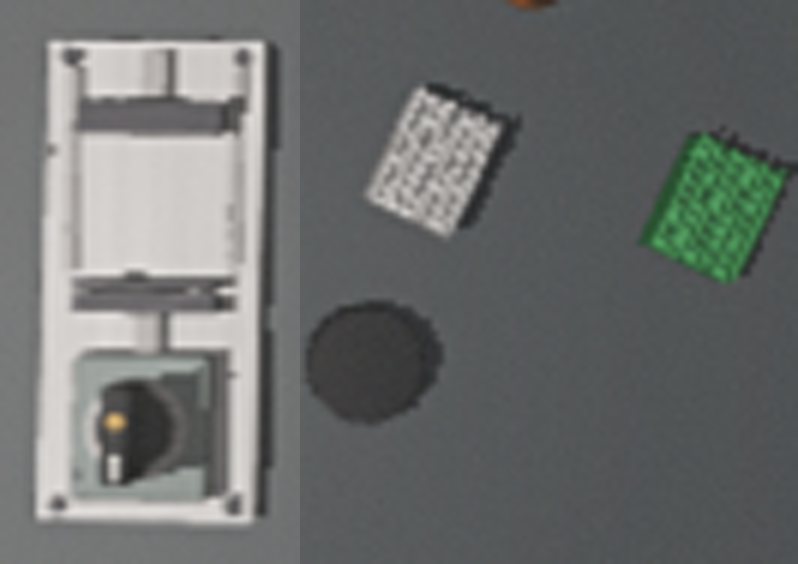

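View pics/c2.png

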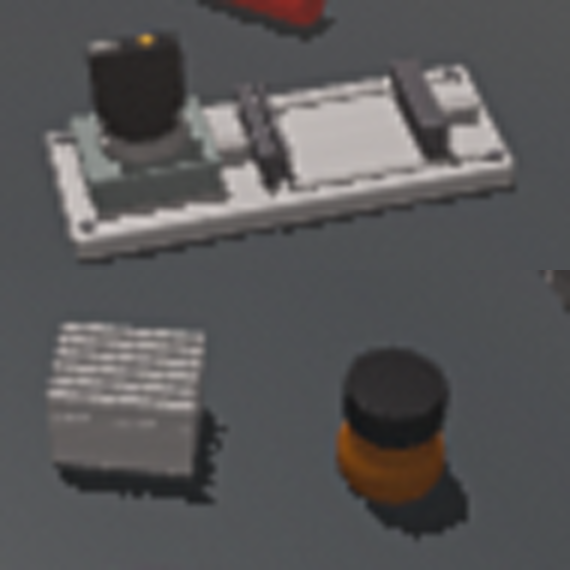

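The crop confirms the silver finned block as the module. Holder plate corners read from the crops are used in a joint fit below.

```bash
python3 - <<'E'
from workcell import *
import json,numpy as np
json.dump({c:{k:np.array(v).tolist() for k,v in camera_params(c).items()} for c in("top","side")},open("cam.json","w"))
E
sed -i 's/^import numpy as np, cv2/import numpy as np, cv2, json\nCAM=json.load(open("cam.json"))/; s/camera_params(cam)/CAM[cam]/' h.py
python3 - <<'E'
from h import *
from scipy.optimize import least_squares
camera("top");camera("side")
out={}
for c,tgt in(("top",(309,217)),("side",(256,249))):
    L=cut_out(c,"module");d=min(L,key=lambda d:np.hypot(*(np.array(d["at"])-tgt)));out[c]=d["region"].astype(np.float32)
x0=at_z("top",(309,217),.034)
print("mod both",fit(out,(x0[0],x0[1],-.4),.05,.036,0,.034))
for c in out: print(c,fit({c:out[c]},(x0[0],x0[1],-.4),.05,.036,0,.034))
# image thresholds as second opinion
for c,(u0,u1,v0,v1) in dict(top=(294,322,200,235),side=(240,275,232,266)).items():
    g=cv2.cvtColor(cv2.imread(f"pics/{c}0.png"),6)
    m=np.zeros((384,512),np.float32);m[v0:v1,u0:u1]=(g[v0:v1,u0:u1]>(112 if c=="top" else 95));m=cv2.morphologyEx(m,cv2.MORPH_CLOSE,np.ones((3,3)));out[c]=m
print("thr both",fit(out,(x0[0],x0[1],-.4),.05,.036,0,.034))
for c in out: print(c,out[c].sum(),fit({c:out[c]},(x0[0],x0[1],-.4),.05,.036,0,.034))
f=lambda c,o:((c[0]+.5)/6-.5+o[0],(c[1]+.5)/6-.5+o[1])
top=[f(c,(148,176)) for c in((48,40),(267,40),(255,520),(37,518))]
side=[f(c,(168,145)) for c in((463,66),(515,160),(78,240),(50,135))]
loc=[(.1,.045),(.1,-.045),(-.1,-.045),(-.1,.045)]
def res(v,cs=("top","side")):
    R=[]
    for c,ps in(("top",top),("side",side)):
        if c not in cs: continue
        for (u,w),p in zip(loc,ps):
            C,S=np.cos(v[2]),np.sin(v[2]);R+=list(proj(c,(v[0]+C*u-S*w,v[1]+S*u+C*w,.012))-p)
    return np.array(R)
for cs in(("top","side"),("top",),("side",)):
    r=least_squares(res,[.53,.2,0],args=(cs,));v=r.x
    k=lambda u,w:np.round([v[0]+np.cos(v[2])*u-np.sin(v[2])*w,v[1]+np.sin(v[2])*u+np.cos(v[2])*w],4)
    print("vise",cs,np.round(v,4),np.abs(r.fun).max(),"nest",k(.03,0),"knob",k(-.06,0))
print("top wing ends", at_z("top",f((115,392),(148,176)),.079),at_z("top",f((113,480),(148,176)),.079))
s=state();print(s["t"])
E
```

```text
mod both (array([ 0.57352412, -0.13431939, -0.45657977]), np.float64(0.21764230728149414))
top (array([ 0.57182532, -0.13375433, -0.44532361]), np.float64(0.12333333492279053))
side (array([ 0.5741058 , -0.13531197, -0.45461637]), np.float64(0.05347711220383644))
thr both (array([ 0.57255736, -0.13457041, -0.43439184]), np.float64(0.3735419511795044))
top 329.0 (array([ 0.57131391, -0.13430715, -0.44657254]), np.float64(0.062310028821229935))
side 471.0 (array([ 0.57428954, -0.13385766, -0.4251614 ]), np.float64(0.2737526595592499))
vise ('top', 'side') [ 0.5648  0.2    -0.0271] 0.8137025194648118 nest [0.5948 0.1992] knob [0.5049 0.2017]
vise ('top',) [ 0.564   0.2004 -0.0281] 0.5052268421189581 nest [0.594  0.1996] knob [0.5041 0.2021]
vise ('side',) [ 0.5657  0.1989 -0.0238] 0.4884760197478215 nest [0.5957 0.1982] knob [0.5057 0.2004]
top wing ends [0.52078131 0.20231011 0.079     ] [0.4867053  0.20321561 0.079     ]
0.9
```

>>> servo_tool(
  moves=[
    {"tx": 49.6,"ty": -33.4,"tz": 11.1,"rz": -135,"claw": 0.5},
    {"tx": 49.6,"ty": -33.4,"tz": 11.1,"rz": -135,"claw": 0.5},
    {"tx": 49.6,"ty": -33.4,"tz": 11.1,"rz": -135,"claw": 0.5},
    {"tx": 49.6,"ty": -33.4,"tz": 11.1,"rz": -135,"claw": 0.5},
    {"tx": 49.6,"ty": -33.4,"tz": 11.1,"rz": -135,"claw": 0.5},
    {"tx": 49.6,"ty": -33.4,"tz": 11.1,"rz": -135,"claw": 0.5},
    {"tx": 49.6,"ty": -33.4,"tz": 11.1,"rz": -135,"claw": 0.5},
    {"tx": 49.6,"ty": -33.4,"tz": 11.1,"rz": -135,"claw": 0.5},
    {"tx": 49.6,"ty": -33.4,"tz": 11.1,"rz": -135,"claw": 0.5},
    {"tx": 49.6,"ty": -33.4,"tz": 11.1,"rz": -135,"claw": 0.5},
    {"tx": 49.6,"ty": -33.4,"tz": 11.1,"rz": -135,"claw": 0.5},
    {"tx": 49.6,"ty": -33.4,"tz": 11.1,"rz": -135,"claw": 0.5},
    {"tx": 49.6,"ty": -33.4,"tz": 11.1,"rz": -135,"claw": 0.5},
    {"tx": 49.6,"ty": -33.4,"tz": 11.1,"rz": -135,"claw": 0.5},
    {"tx": 49.6,"ty": -33.4,"tz": 11.1,"rz": -135,"claw": 0.5},
    {"tx": 49.6,"ty": -33.4,"tz": 11.1,"rz": -135,"claw": 0.5},
    {"tx": 49.6,"ty": -33.4,"tz": 11.1,"rz": -135,"claw": 0.5},
    {"tx": 49.6,"ty": -33.4,"tz": 11.1,"rz": -135,"claw": 0.5},
    {"tx": 49.6,"ty": -33.4,"tz": 11.1,"rz": -135,"claw": 0.5},
    {"tx": 49.6,"ty": -33.4,"tz": 11.1,"rz": -135,"claw": 0.5},
  ],
  newtons=40,
)

```text
invalid input
```

```bash
cat >> h.py <<'E'
def psi(s):
    q=s["tcp_rot"];return 2*np.arctan2(q[2],q[1])
def to(p,a=None):
    "tool-axis shift (cm) and rz (deg) to reach world p, tool-x yaw a, tool pointing down"
    s=state();b=psi(s);d=np.array(p)-s["tcp_pos"]
    w=0 if a is None else (a-b+np.pi)%(2*np.pi)-np.pi
    print("t",s["t"],"tcp",np.round(s["tcp_pos"],4),"psi",round(b,4),"q1,q6",np.round(s["joint_pos"][[0,5]],3),"gap",round(s["finger_gap"],3))
    print("tx %.2f ty %.2f tz %.2f rz %.1f"%(100*(np.cos(b)*d[0]+np.sin(b)*d[1]),100*(np.sin(b)*d[0]-np.cos(b)*d[1]),-100*d[2],-np.degrees(w)))
E
python3 - <<'E'
from h import *
to((.5725,-.134,.006),np.pi-.4475)
im=camera("side");cv2.imwrite("pics/s1.png",cv2.resize(im[120:300,180:340],(800,600*1),interpolation=cv2.INTER_CUBIC) if 0 else cv2.resize(im[150:285,180:360],(800,600),interpolation=cv2.INTER_CUBIC))
E
```

```text
t 0.9 tcp [ 0.2148 -0.6135  0.2313] psi 0.3368 q1,q6 [-1.408 -0.174] gap 0.997
tx 49.61 ty -33.43 tz 22.53 rz -135.1
```

View pics/s1.png

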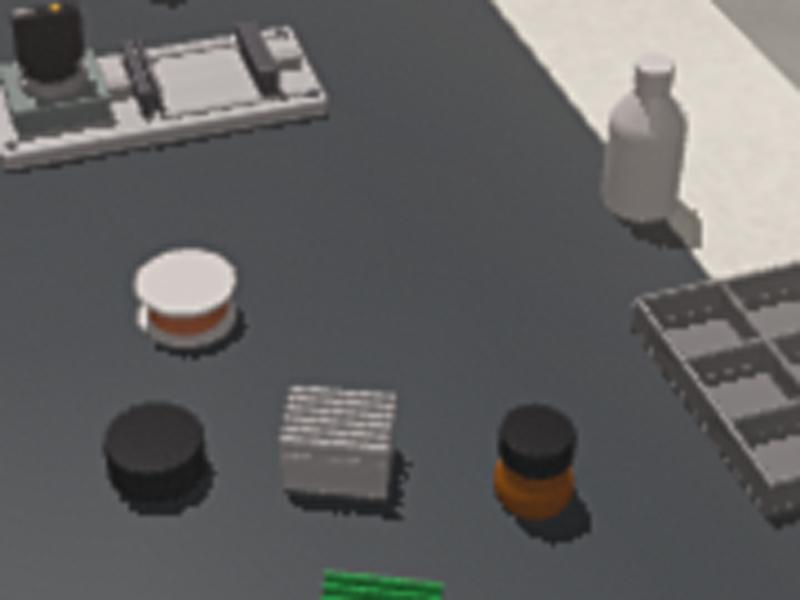

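The view shows the arm hasn't moved: the module is still at crop (338,440). The call was refused, so I'll try a shorter one.

>>> servo_tool(
  moves=[
    {"tx": 49.6,"ty": -33.4,"tz": 11.1,"rx": 0,"ry": 0,"rz": -135,"claw": 0.5},
    {"tx": 49.6,"ty": -33.4,"tz": 11.1,"rx": 0,"ry": 0,"rz": -135,"claw": 0.5},
  ],
  newtons=40,
)

```text
t: 1.15
tcp_pos: [0.2736, -0.5346, 0.213]
tcp_rot: [0.0, 0.949, 0.315, 0.0]
force: [1.0, 0.2, -0.2]
finger_gap: 0.752
finger_force: 0.0
```

>>> servo_tool(
  moves=[
    {"tx": 47.8,"ty": -14.4,"tz": 9.3,"rx": 0,"ry": 0,"rz": -117.8,"claw": 0.5},
    {"tx": 47.8,"ty": -14.4,"tz": 9.3,"rx": 0,"ry": 0,"rz": -117.8,"claw": 0.5},
    {"tx": 47.8,"ty": -14.4,"tz": 9.3,"rx": 0,"ry": 0,"rz": -117.8,"claw": 0.5},
    {"tx": 47.8,"ty": -14.4,"tz": 9.3,"rx": 0,"ry": 0,"rz": -117.8,"claw": 0.5},
    {"tx": 47.8,"ty": -14.4,"tz": 9.3,"rx": 0,"ry": 0,"rz": -117.8,"claw": 0.5},
    {"tx": 47.8,"ty": -14.4,"tz": 9.3,"rx": 0,"ry": 0,"rz": -117.8,"claw": 0.5},
    {"tx": 47.8,"ty": -14.4,"tz": 9.3,"rx": 0,"ry": 0,"rz": -117.8,"claw": 0.5},
    {"tx": 47.8,"ty": -14.4,"tz": 9.3,"rx": 0,"ry": 0,"rz": -117.8,"claw": 0.5},
    {"tx": 47.8,"ty": -14.4,"tz": 9.3,"rx": 0,"ry": 0,"rz": -117.8,"claw": 0.5},
    {"tx": 47.8,"ty": -14.4,"tz": 9.3,"rx": 0,"ry": 0,"rz": -117.8,"claw": 0.5},
    {"tx": 47.8,"ty": -14.4,"tz": 9.3,"rx": 0,"ry": 0,"rz": -117.8,"claw": 0.5},
    {"tx": 47.8,"ty": -14.4,"tz": 9.3,"rx": 0,"ry": 0,"rz": -117.8,"claw": 0.5},
    {"tx": 47.8,"ty": -14.4,"tz": 9.3,"rx": 0,"ry": 0,"rz": -117.8,"claw": 0.5},
    {"tx": 47.8,"ty": -14.4,"tz": 9.3,"rx": 0,"ry": 0,"rz": -117.8,"claw": 0.5},
    {"tx": 47.8,"ty": -14.4,"tz": 9.3,"rx": 0,"ry": 0,"rz": -117.8,"claw": 0.5},
    {"tx": 47.8,"ty": -14.4,"tz": 9.3,"rx": 0,"ry": 0,"rz": -117.8,"claw": 0.5},
  ],
)

```text
t: 2.75
tcp_pos: [0.5724, -0.1347, 0.1201]
tcp_rot: [0.0, 0.224, 0.975, -0.0]
force: [-0.1, 0.4, 0.7]
finger_gap: 0.752
finger_force: 0.0
```

```bash
python3 - <<'E'
from h import *
to((.5725,-.134,.006),np.pi-.4475)
im=camera("side");cv2.imwrite("pics/s1.png",cv2.resize(im[150:285,180:360],(800,600),interpolation=cv2.INTER_CUBIC))
E
```

```text
t 2.75 tcp [ 0.5724 -0.1347  0.1201] psi 2.6905 q1,q6 [-0.424 -1.544] gap 0.752
tx 0.02 ty 0.07 tz 11.41 rz -0.2
```

View pics/s1.png

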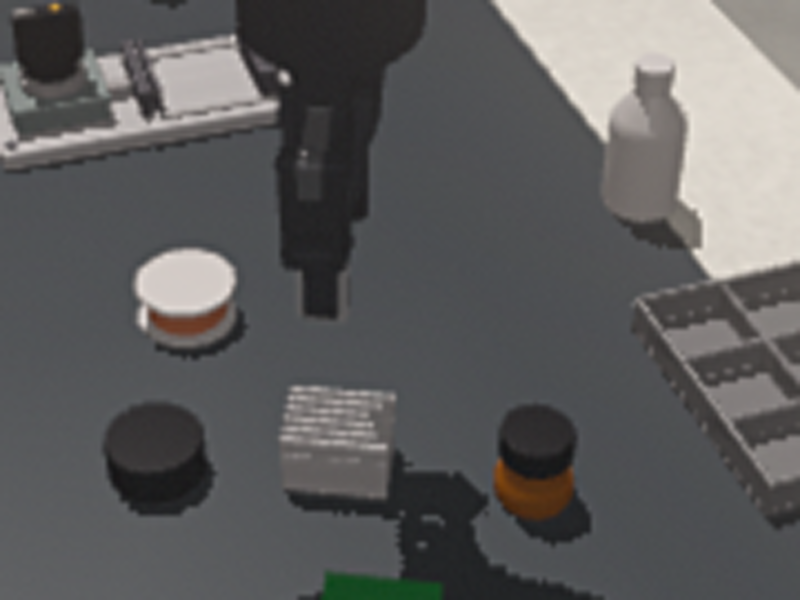

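The near finger at crop (325,295) lines up above the module at (338,440). Descending and gripping.

>>> servo_tool(
  moves=[
    {"tx": 0,"ty": 0,"tz": 4,"rx": 0,"ry": 0,"rz": 0,"claw": 0.5},
    {"tx": 0,"ty": 0,"tz": 8,"rx": 0,"ry": 0,"rz": 0,"claw": 0.5},
    {"tx": 0,"ty": 0,"tz": 10,"rx": 0,"ry": 0,"rz": 0,"claw": 0.5},
    {"tx": 0,"ty": 0,"tz": 11.3,"rx": 0,"ry": 0,"rz": 0,"claw": 0.5},
    {"tx": 0,"ty": 0,"tz": 11.3,"rx": 0,"ry": 0,"rz": 0,"claw": 0.5},
    {"tx": 0,"ty": 0,"tz": 11.3,"rx": 0,"ry": 0,"rz": 0,"claw": -1},
    {"tx": 0,"ty": 0,"tz": 11.3,"rx": 0,"ry": 0,"rz": 0,"claw": -1},
    {"tx": 0,"ty": 0,"tz": 11.3,"rx": 0,"ry": 0,"rz": 0,"claw": -1},
    {"tx": 0,"ty": 0,"tz": 11.3,"rx": 0,"ry": 0,"rz": 0,"claw": -1},
    {"tx": 0,"ty": 0,"tz": 11.3,"rx": 0,"ry": 0,"rz": 0,"claw": -1},
  ],
  newtons=40,
)

```text
t: 3.8
tcp_pos: [0.5738, -0.1354, 0.009]
tcp_rot: [0.002, 0.223, 0.975, -0.0]
force: [-0.5, 0.3, 7.9]
finger_gap: 0.413
finger_force: 42.4
```

>>> servo_tool(
  moves=[
    {"tx": 0,"ty": 0,"tz": -1,"rx": 0,"ry": 0,"rz": 0,"claw": -1},
    {"tx": 0,"ty": 0,"tz": -4,"rx": 0,"ry": 0,"rz": 0,"claw": -1},
    {"tx": 0,"ty": 0,"tz": -8,"rx": 0,"ry": 0,"rz": 0,"claw": -1},
    {"tx": 0,"ty": 0,"tz": -12,"rx": 0,"ry": 0,"rz": 0,"claw": -1},
    {"tx": 0,"ty": 0,"tz": -12,"rx": 0,"ry": 0,"rz": 0,"claw": -1},
    {"tx": 0,"ty": 0,"tz": -12,"rx": 0,"ry": 0,"rz": 0,"claw": -1},
  ],
)

```text
t: 4.4
tcp_pos: [0.5726, -0.1348, 0.1283]
tcp_rot: [0.001, 0.222, 0.975, -0.0]
force: [-0.3, -0.4, -0.8]
finger_gap: 0.412
finger_force: 41.7
```

```bash
python3 - <<'E'
from h import *
im=camera("side")
to((.5944,.1992,.14),np.pi-.027)
s=state();g=s["tcp_pos"];p=proj("side",g);print("tcp px",p,s["tcp_rot"],s["force"])
out={}
L=cut_out("side","module")
print([(d["score"],d["at"],d["region"].sum()) for d in L])
x,y=int(p[0]),int(p[1]);c=im[max(0,y-60):y+60,x-80:x+80];cv2.imwrite("pics/s2.png",cv2.resize(c,(800,600),interpolation=cv2.INTER_CUBIC))
E
```

```text
t 4.45 tcp [ 0.5716 -0.1343  0.1265] psi 2.6928 q1,q6 [-0.424 -1.546] gap 0.417
tx 12.42 ty 31.04 tz -1.35 rz -24.2
tcp px [254.02139924 208.94850711] [-6.32720527e-04  2.22502325e-01  9.74931944e-01  1.36587315e-04] [-0.017678    0.45436969 -0.98999224]
[(0.86, [266.6, 294.2], np.int64(723)), (0.79, [260.9, 207.5], np.int64(312))]
```

View pics/s2.png

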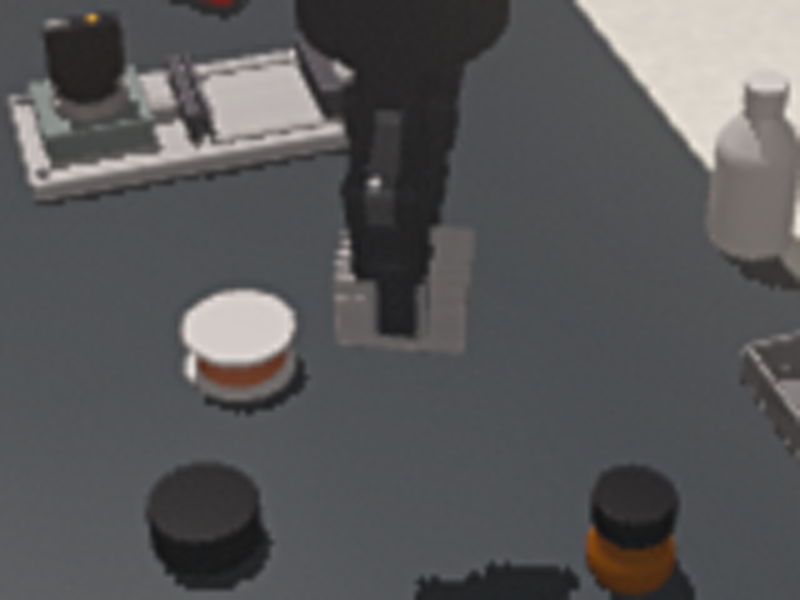

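The module is held level, centred about 1.5 mm further along +x than the fingers (module spans crop 335–468, finger at 397). Carrying it over the nest.

>>> servo_tool(
  moves=[
    {"tx": 6,"ty": 15,"tz": 0,"rx": 0,"ry": 0,"rz": -12,"claw": -1},
    {"tx": 6,"ty": 15,"tz": 0,"rx": 0,"ry": 0,"rz": -12,"claw": -1},
    {"tx": 6,"ty": 15,"tz": 0,"rx": 0,"ry": 0,"rz": -12,"claw": -1},
    {"tx": 12.4,"ty": 31,"tz": 3,"rx": 0,"ry": 0,"rz": -24.2,"claw": -1},
    {"tx": 12.4,"ty": 31,"tz": 3,"rx": 0,"ry": 0,"rz": -24.2,"claw": -1},
    {"tx": 12.4,"ty": 31,"tz": 3,"rx": 0,"ry": 0,"rz": -24.2,"claw": -1},
    {"tx": 12.4,"ty": 31,"tz": 3,"rx": 0,"ry": 0,"rz": -24.2,"claw": -1},
    {"tx": 12.4,"ty": 31,"tz": 3,"rx": 0,"ry": 0,"rz": -24.2,"claw": -1},
    {"tx": 12.4,"ty": 31,"tz": 3,"rx": 0,"ry": 0,"rz": -24.2,"claw": -1},
    {"tx": 12.4,"ty": 31,"tz": 3,"rx": 0,"ry": 0,"rz": -24.2,"claw": -1},
  ],
)

```text
t: 5.5
tcp_pos: [0.5945, 0.1974, 0.0959]
tcp_rot: [-0.001, 0.014, 1.0, -0.0]
force: [-0.3, 0.1, -1.6]
finger_gap: 0.41
finger_force: 41.6
```

```bash
python3 - <<'E'
from h import *
im=camera("side");camera("top")
to((.5944,.1992,.04),np.pi-.027)
for c in("top","side"): print(c,[(round(d["score"],2),d["at"],d["region"].sum()) for d in cut_out(c,"module")])
cv2.imwrite("pics/s3.png",cv2.resize(im[105:195,160:280],(800,600),interpolation=cv2.INTER_CUBIC))
E
```

```text
t 5.6 tcp [0.5951 0.1971 0.0967] psi 3.1134 q1,q6 [ 0.139 -1.403] gap 0.414
tx 0.07 ty 0.21 tz 5.67 rz -0.1
top []
side [(0.78, [217.6, 137.6], np.int64(231)), (0.57, [262.5, 292.7], np.int64(738))]
```

View pics/s3.png

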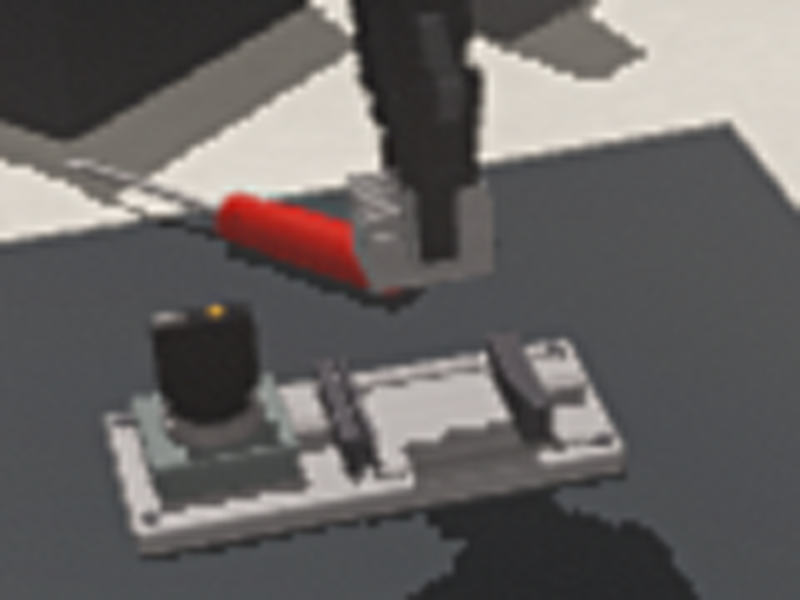

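```bash
python3 - <<'E'
from h import *
s=6.6667
P=lambda p:np.round((proj("side",p)-(160,105)+.5)*s-.5).astype(int)
b=.087
for off in(0,.002):
  for u in(-.025,.025):
    print("bottom near",off,u,P((.5948+off+u,.1971-.018,b)))
v=np.array([.5648,.2]);a=-.027;R=np.array([[np.cos(a),-np.sin(a)],[np.sin(a),np.cos(a)]])
for u,w,z in((.0005,-.03,.03),(-.0135,-.03,.03),(.0595,-.03,.03),(.0655,-.03,.03),(.0005,.03,.03),(.0595,.03,.03)):
    print("jaw",u,w,P((*(v+R@[u,w]),z)))
E
```

```text
bottom near 0 -0.025 [374 295]
bottom near 0 0.025 [497 273]
bottom near 0.002 -0.025 [379 294]
bottom near 0.002 0.025 [502 273]
jaw 0.0005 -0.03 [376 432]
jaw -0.0135 -0.03 [342 437]
jaw 0.0595 -0.03 [518 407]
jaw 0.0655 -0.03 [533 405]
jaw 0.0005 0.03 [345 356]
jaw 0.0595 0.03 [482 333]
```

The fit agrees with the picture: module near bottom edge at crop (370,292)–(494,274), front jaw face at (375,435), back jaw at (530,407). Lowering with a small shift toward the gap's middle.

>>> servo_tool(
  moves=[
    {"tx": -0.15,"ty": 0.2,"tz": 2,"rx": 0,"ry": 0,"rz": 0,"claw": -1},
    {"tx": -0.15,"ty": 0.2,"tz": 4,"rx": 0,"ry": 0,"rz": 0,"claw": -1},
    {"tx": -0.15,"ty": 0.2,"tz": 4,"rx": 0,"ry": 0,"rz": 0,"claw": -1},
    {"tx": -0.15,"ty": 0.2,"tz": 5.5,"rx": 0,"ry": 0,"rz": 0,"claw": -1},
    {"tx": -0.15,"ty": 0.2,"tz": 6.3,"rx": 0,"ry": 0,"rz": 0,"claw": -1},
    {"tx": -0.15,"ty": 0.2,"tz": 6.8,"rx": 0,"ry": 0,"rz": 0,"claw": -1},
    {"tx": -0.15,"ty": 0.2,"tz": 7.1,"rx": 0,"ry": 0,"rz": 0,"claw": -1},
    {"tx": -0.15,"ty": 0.2,"tz": 7.1,"rx": 0,"ry": 0,"rz": 0,"claw": -1},
  ],
)

```text
t: 6.5
tcp_pos: [0.5966, 0.2003, 0.0258]
tcp_rot: [-0.0, 0.013, 1.0, -0.0]
force: [-0.4, 0.4, -1.0]
finger_gap: 0.415
finger_force: 41.7
```

>>> servo_tool(
  moves=[
    {"tx": 0,"ty": 0,"tz": 0.2,"rx": 0,"ry": 0,"rz": 0,"claw": -1},
    {"tx": 0,"ty": 0,"tz": 0.3,"rx": 0,"ry": 0,"rz": 0,"claw": -1},
    {"tx": 0,"ty": 0,"tz": 0.3,"rx": 0,"ry": 0,"rz": 0,"claw": -1},
  ],
)

```text
t: 6.8
tcp_pos: [0.5967, 0.2004, 0.0231]
tcp_rot: [0.0, 0.013, 1.0, 0.0]
force: [-0.5, 0.9, -0.4]
finger_gap: 0.411
finger_force: 41.7
```

>>> servo_tool(
  moves=[
    {"tx": 0,"ty": 0,"tz": 0.1,"rx": 0,"ry": 0,"rz": 0,"claw": -1},
    {"tx": 0,"ty": 0,"tz": 0.2,"rx": 0,"ry": 0,"rz": 0,"claw": -1},
    {"tx": 0,"ty": 0,"tz": 0.2,"rx": 0,"ry": 0,"rz": 0,"claw": -1},
  ],
)

```text
t: 7.1
tcp_pos: [0.5968, 0.2004, 0.0212]
tcp_rot: [0.0, 0.013, 1.0, 0.0]
force: [0.2, 0.2, -0.7]
finger_gap: 0.415
finger_force: 41.8
```

>>> servo_tool(
  moves=[
    {"tx": 0,"ty": 0,"tz": 0.1,"rx": 0,"ry": 0,"rz": 0,"claw": -1},
    {"tx": 0,"ty": 0,"tz": 0.15,"rx": 0,"ry": 0,"rz": 0,"claw": -1},
    {"tx": 0,"ty": 0,"tz": 0.15,"rx": 0,"ry": 0,"rz": 0,"claw": -1},
  ],
)

```text
t: 7.4
tcp_pos: [0.5968, 0.2004, 0.0211]
tcp_rot: [-0.0, 0.013, 1.0, -0.0]
force: [-5.1, -1.2, 9.1]
finger_gap: 0.41
finger_force: 43.0
```

Contact at the plate (9 N). Releasing and rising.

>>> servo_tool(
  moves=[
    {"tx": 0,"ty": 0,"tz": 0,"rx": 0,"ry": 0,"rz": 0,"claw": 0.4},
    {"tx": 0,"ty": 0,"tz": 0,"rx": 0,"ry": 0,"rz": 0,"claw": 0.4},
    {"tx": 0,"ty": 0,"tz": 0,"rx": 0,"ry": 0,"rz": 0,"claw": 0.4},
    {"tx": 0,"ty": 0,"tz": 0,"rx": 0,"ry": 0,"rz": 0,"claw": 0.4},
    {"tx": 0,"ty": 0,"tz": -3,"rx": 0,"ry": 0,"rz": 0,"claw": 0.4},
    {"tx": 0,"ty": 0,"tz": -7,"rx": 0,"ry": 0,"rz": 0,"claw": 0.4},
    {"tx": 0,"ty": 0,"tz": -12,"rx": 0,"ry": 0,"rz": 0,"claw": 0.4},
    {"tx": 0,"ty": 0,"tz": -16,"rx": 0,"ry": 0,"rz": 0,"claw": 0.4},
    {"tx": 0,"ty": 0,"tz": -16,"rx": 0,"ry": 0,"rz": 0,"claw": 0.4},
  ],
)

```text
t: 8.3
tcp_pos: [0.6008, 0.2011, 0.1876]
tcp_rot: [0.007, 0.013, 1.0, 0.001]
force: [0.2, -0.5, 0.2]
finger_gap: 0.698
finger_force: 0.0
```

```bash
python3 - <<'E'
from h import *
im=camera("side")
d=max(cut_out("side","module"),key=lambda d:-np.hypot(*(np.array(d["at"])-(215,165))))
print(d["score"],d["at"],d["region"].sum())
to((.5047,.2015,.11),np.pi-.027)
cv2.imwrite("pics/s4.png",cv2.resize(im[105:195,160:280],(800,600),interpolation=cv2.INTER_CUBIC))
s=6.6667
P=lambda p:np.round((proj("side",p)-(160,105)+.5)*s-.5).astype(int).tolist()
print([P(p) for p in boxpts(.5967,.1995,-.027,.05,.036,.012,.046)])
print("knob wing top +-20",P((.4848,.202,.079)),P((.5248,.201,.079)), "pin",P((.5109,.2013,.08)))
E
```

```text
0.78 [221.5, 161.3] 319
t 8.4 tcp [0.5972 0.2005 0.1807] psi 3.1153 q1,q6 [ 0.144 -1.4  ] gap 0.703
tx 9.25 ty -0.14 tz 7.07 rz 0.0
[[388, 450], [382, 379], [369, 404], [363, 334], [506, 429], [503, 359], [485, 384], [481, 315]]
knob wing top +-20 [149, 321] [251, 305] pin [215, 309]
```

View pics/s4.png

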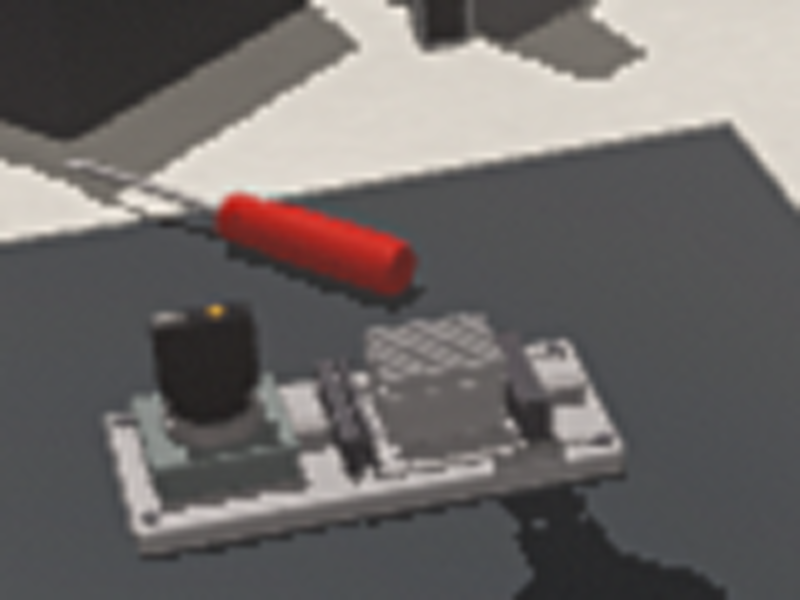

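Module sits flat between the jaws, matching the projected box (near bottom edge about crop (388,453)–(507,432)), and the knob projects where it is seen (wing top (150,318)–(250,305)). Now the knob.

>>> servo_tool(
  moves=[
    {"tx": 5,"ty": 0,"tz": 2,"rx": 0,"ry": 0,"rz": 0,"claw": 0.2},
    {"tx": 9.2,"ty": -0.1,"tz": 5,"rx": 0,"ry": 0,"rz": 0,"claw": 0.2},
    {"tx": 9.2,"ty": -0.1,"tz": 5,"rx": 0,"ry": 0,"rz": 0,"claw": 0.2},
    {"tx": 9.2,"ty": -0.1,"tz": 8,"rx": 0,"ry": 0,"rz": 0,"claw": 0.2},
    {"tx": 9.2,"ty": -0.1,"tz": 8,"rx": 0,"ry": 0,"rz": 0,"claw": 0.2},
  ],
)

```text
t: 8.9
tcp_pos: [0.5007, 0.2011, 0.0945]
tcp_rot: [-0.005, 0.013, 1.0, -0.001]
force: [-0.3, -0.4, 0.3]
finger_gap: 0.597
finger_force: 0.0
```

```bash
python3 - <<'E'
from h import *
to((.5047,.2015,.050),np.pi-.027)
E
```

```text
t 8.9 tcp [0.5007 0.2011 0.0945] psi 3.1152 q1,q6 [ 0.172 -1.373] gap 0.597
tx -0.40 ty 0.05 tz 4.45 rz 0.0
```

>>> servo_tool(
  moves=[
    {"tx": 0,"ty": 0,"tz": 2,"rx": 0,"ry": 0,"rz": 0,"claw": 0.2},
    {"tx": 0,"ty": 0,"tz": 4,"rx": 0,"ry": 0,"rz": 0,"claw": 0.2},
    {"tx": 0,"ty": 0,"tz": 4.8,"rx": 0,"ry": 0,"rz": 0,"claw": 0.2},
    {"tx": 0,"ty": 0,"tz": 4.8,"rx": 0,"ry": 0,"rz": 0,"claw": 0.2},
    {"tx": 0,"ty": 0,"tz": 4.8,"rx": 0,"ry": 0,"rz": 0,"claw": 0.2},
  ],
)

```text
t: 9.4
tcp_pos: [0.5054, 0.2019, 0.0523]
tcp_rot: [0.0, 0.013, 1.0, 0.0]
force: [-0.5, -0.4, 0.9]
finger_gap: 0.599
finger_force: 0.0
```

```bash
python3 - <<'E'
from h import *
to((.5047,.2015,.050),np.pi-.027);print(state()["force"],state()["ft_torque"])
im=camera("side");cv2.imwrite("pics/s5.png",cv2.resize(im[105:195,160:280],(800,600),interpolation=cv2.INTER_CUBIC))
E
```

```text
t 9.4 tcp [0.5054 0.2019 0.0523] psi 3.1151 q1,q6 [ 0.172 -1.373] gap 0.599
tx 0.07 ty -0.04 tz 0.23 rz 0.0
[-0.45707216 -0.36903921  0.94957424] [-0.00064009  0.01073209 -0.03047774]
```

View pics/s5.png

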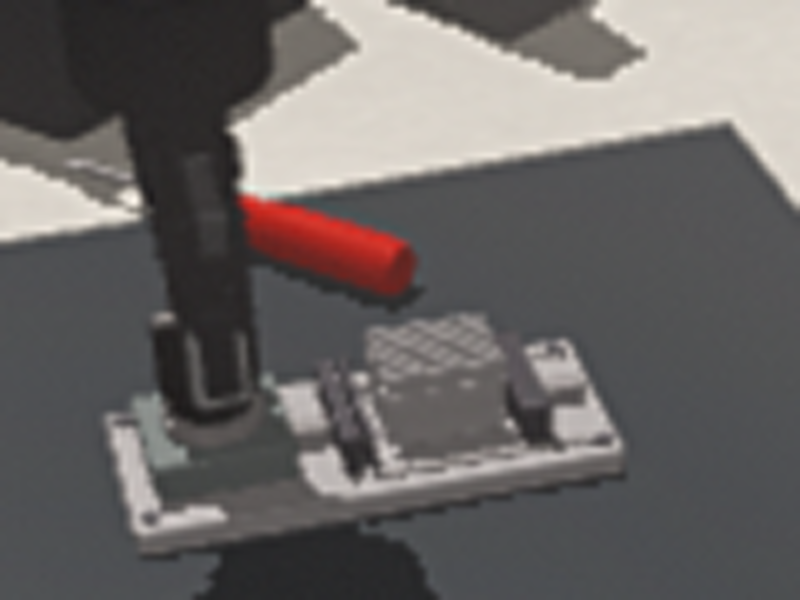

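The fingers straddle the wing (near finger at crop (217,370), wing 155–258), and the module is unmoved. Closing.

>>> servo_tool(
  moves=[
    {"tx": 0.05,"ty": -0.03,"tz": 0.1,"rx": 0,"ry": 0,"rz": 0,"claw": 0.2},
    {"tx": 0.05,"ty": -0.03,"tz": 0.1,"rx": 0,"ry": 0,"rz": 0,"claw": -1},
    {"tx": 0.05,"ty": -0.03,"tz": 0.1,"rx": 0,"ry": 0,"rz": 0,"claw": -1},
    {"tx": 0.05,"ty": -0.03,"tz": 0.1,"rx": 0,"ry": 0,"rz": 0,"claw": -1},
    {"tx": 0.05,"ty": -0.03,"tz": 0.1,"rx": 0,"ry": 0,"rz": 0,"claw": -1},
    {"tx": 0.05,"ty": -0.03,"tz": 0.1,"rx": 0,"ry": 0,"rz": 0,"claw": -1},
    {"tx": 0.05,"ty": -0.03,"tz": 0.1,"rx": 0,"ry": 0,"rz": 0,"claw": -1},
    {"tx": 0.05,"ty": -0.03,"tz": 0.1,"rx": 0,"ry": 0,"rz": 0,"claw": -1},
  ],
  newtons=70,
)

```text
t: 10.25
tcp_pos: [0.5044, 0.2012, 0.0511]
tcp_rot: [0.0, 0.013, 1.0, -0.0]
force: [-2.8, -4.0, 5.4]
finger_gap: 0.138
finger_force: 69.6
```

```bash
cat > r.py <<'E'
from h import *
s=state();print("t %.2f psi %.4f turned %.3f gap %.3f ff %.0f F %s T %s qd6 %.2f"%(s["t"],psi(s),(3.115-psi(s)+1)%(2*np.pi)-1,s["finger_gap"],s["finger_force"],np.round(s["force"],1),np.round(s["ft_torque"],3),s["qd"][5]))
E
python3 r.py
```

```text
t 10.25 psi 3.1150 turned 0.000 gap 0.138 ff 70 F [-2.8 -4.   5.4] T [-0.614  0.365 -0.17 ] qd6 0.00
```

>>> servo_tool(
  moves=[
    {"tx": 0,"ty": 0,"tz": 0,"rx": 0,"ry": 0,"rz": 6,"claw": -1},
    {"tx": 0,"ty": 0,"tz": 0,"rx": 0,"ry": 0,"rz": 12,"claw": -1},
    {"tx": 0,"ty": 0,"tz": 0,"rx": 0,"ry": 0,"rz": 18,"claw": -1},
    {"tx": 0,"ty": 0,"tz": 0,"rx": 0,"ry": 0,"rz": 24,"claw": -1},
  ],
)

```text
t: 10.65
tcp_pos: [0.5044, 0.201, 0.051]
tcp_rot: [0.0, 0.222, 0.975, -0.001]
force: [-1.4, -3.3, 5.9]
finger_gap: 0.136
finger_force: 69.7
```

```bash
python3 r.py
```

```text
t 10.65 psi 2.6930 turned 0.422 gap 0.136 ff 70 F [-1.4 -3.3  5.9] T [-0.729  0.334  0.12 ] qd6 1.03
```

>>> servo_tool(
  moves=[
    {"tx": 0,"ty": 0,"tz": 0,"rx": 0,"ry": 0,"rz": 6,"claw": -1},
    {"tx": 0,"ty": 0,"tz": 0,"rx": 0,"ry": 0,"rz": 12,"claw": -1},
    {"tx": 0,"ty": 0,"tz": 0,"rx": 0,"ry": 0,"rz": 18,"claw": -1},
    {"tx": 0,"ty": 0,"tz": 0,"rx": 0,"ry": 0,"rz": 24,"claw": -1},
    {"tx": 0,"ty": 0,"tz": 0,"rx": 0,"ry": 0,"rz": 30,"claw": -1},
    {"tx": 0,"ty": 0,"tz": 0,"rx": 0,"ry": 0,"rz": 36,"claw": -1},
    {"tx": 0,"ty": 0,"tz": 0,"rx": 0,"ry": 0,"rz": 42,"claw": -1},
    {"tx": 0,"ty": 0,"tz": 0,"rx": 0,"ry": 0,"rz": 48,"claw": -1},
    {"tx": 0,"ty": 0,"tz": 0,"rx": 0,"ry": 0,"rz": 54,"claw": -1},
  ],
)

```text
t: 11.55
tcp_pos: [0.5042, 0.2008, 0.051]
tcp_rot: [0.0, 0.641, 0.768, -0.001]
force: [-3.4, -5.4, 7.0]
finger_gap: 0.141
finger_force: 69.8
```

```bash
python3 r.py
```

```text
t 11.55 psi 1.7507 turned 1.364 gap 0.141 ff 70 F [-3.4 -5.4  7. ] T [-0.904  0.455  0.136] qd6 1.04
```

>>> servo_tool(
  moves=[
    {"tx": 0,"ty": 0,"tz": 0,"rx": 0,"ry": 0,"rz": 4,"claw": -1},
    {"tx": 0,"ty": 0,"tz": 0,"rx": 0,"ry": 0,"rz": 8,"claw": -1},
  ],
)

```text
t: 11.75
tcp_pos: [0.5041, 0.2008, 0.051]
tcp_rot: [0.0, 0.692, 0.722, -0.001]
force: [-2.6, -4.6, 6.9]
finger_gap: 0.14
finger_force: 69.8
```

```bash
python3 r.py
```

```text
t 11.75 psi 1.6126 turned 1.502 gap 0.140 ff 70 F [-2.6 -4.6  6.9] T [-0.928  0.546  0.157] qd6 0.69
```

>>> servo_tool(
  moves=[
    {"tx": 0,"ty": 0,"tz": 0,"rx": 0,"ry": 0,"rz": 4,"claw": -1},
    {"tx": 0,"ty": 0,"tz": 0,"rx": 0,"ry": 0,"rz": 8,"claw": -1},
  ],
)

```text
t: 11.95
tcp_pos: [0.5041, 0.2008, 0.051]
tcp_rot: [0.0, 0.741, 0.672, -0.001]
force: [-3.7, -5.1, 7.4]
finger_gap: 0.138
finger_force: 69.9
```

```bash
python3 r.py
```

```text
t 11.95 psi 1.4730 turned 1.642 gap 0.138 ff 70 F [-3.7 -5.1  7.4] T [-0.957  0.579  0.137] qd6 0.69
```

>>> servo_tool(
  moves=[
    {"tx": 0,"ty": 0,"tz": 0,"rx": 0,"ry": 0,"rz": 4,"claw": -1},
    {"tx": 0,"ty": 0,"tz": 0,"rx": 0,"ry": 0,"rz": 8,"claw": -1},
  ],
)

```text
t: 12.15
tcp_pos: [0.5041, 0.2008, 0.051]
tcp_rot: [0.001, 0.786, 0.619, -0.001]
force: [-2.1, -5.1, 7.2]
finger_gap: 0.139
finger_force: 70.0
```

```bash
python3 r.py
```

```text
t 12.15 psi 1.3339 turned 1.781 gap 0.139 ff 70 F [-2.1 -5.1  7.2] T [-0.935  0.651  0.347] qd6 0.69
```

>>> servo_tool(
  moves=[
    {"tx": 0,"ty": 0,"tz": 0,"rx": 0,"ry": 0,"rz": 4,"claw": -1},
  ],
)

```text
t: 12.25
tcp_pos: [0.504, 0.2008, 0.051]
tcp_rot: [0.001, 0.807, 0.591, -0.001]
force: [-3.1, -4.3, 7.2]
finger_gap: 0.136
finger_force: 70.0
```

```bash
python3 r.py
```

```text
t 12.25 psi 1.2645 turned 1.851 gap 0.136 ff 70 F [-3.1 -4.3  7.2] T [-0.913  0.587  0.447] qd6 0.69
```

>>> servo_tool(
  moves=[
    {"tx": 0,"ty": 0,"tz": 0,"rx": 0,"ry": 0,"rz": 4,"claw": -1},
  ],
)

```text
t: 12.35
tcp_pos: [0.504, 0.2008, 0.051]
tcp_rot: [0.001, 0.827, 0.563, -0.001]
force: [-3.6, -5.0, 9.3]
finger_gap: 0.139
finger_force: 70.1
```

```bash
python3 r.py
```

```text
t 12.35 psi 1.1949 turned 1.920 gap 0.139 ff 70 F [-3.6 -5.   9.3] T [-0.974  0.578  0.506] qd6 0.69
```

>>> servo_tool(
  moves=[
    {"tx": 0,"ty": 0,"tz": 0,"rx": 0,"ry": 0,"rz": 3,"claw": -1},
  ],
)

```text
t: 12.45
tcp_pos: [0.504, 0.2008, 0.051]
tcp_rot: [0.001, 0.841, 0.541, -0.001]
force: [-4.0, -5.1, 8.1]
finger_gap: 0.137
finger_force: 70.0
```

```bash
python3 r.py
```

```text
t 12.45 psi 1.1432 turned 1.972 gap 0.137 ff 70 F [-4.  -5.1  8.1] T [-0.905  0.564  0.515] qd6 0.51
```

>>> servo_tool(
  moves=[
    {"tx": 0,"ty": 0,"tz": 0,"rx": 0,"ry": 0,"rz": 3.5,"claw": -1},
  ],
)

```text
t: 12.55
tcp_pos: [0.5039, 0.2008, 0.051]
tcp_rot: [0.001, 0.857, 0.515, -0.001]
force: [-4.0, -4.6, 7.5]
finger_gap: 0.135
finger_force: 70.0
```

```bash
python3 r.py
```

```text
t 12.55 psi 1.0823 turned 2.033 gap 0.135 ff 70 F [-4.  -4.6  7.5] T [-0.935  0.65   0.508] qd6 0.61
```

>>> servo_tool(
  moves=[
    {"tx": 0,"ty": 0,"tz": 0,"rx": 0,"ry": 0,"rz": 3.5,"claw": -1},
  ],
)

```text
t: 12.65
tcp_pos: [0.5039, 0.2008, 0.051]
tcp_rot: [0.001, 0.872, 0.489, -0.001]
force: [-4.5, -3.8, 6.5]
finger_gap: 0.143
finger_force: 70.0
```

```bash
python3 r.py
```

```text
t 12.65 psi 1.0211 turned 2.094 gap 0.143 ff 70 F [-4.5 -3.8  6.5] T [-0.924  0.661  0.527] qd6 0.60
```

Torque has levelled at 0.51 N m over the last 0.17 rad, so the clutch is slipping. Stopping, letting go and rising.

>>> servo_tool(
  moves=[
    {"tx": 0,"ty": 0,"tz": 0,"rx": 0,"ry": 0,"rz": 0,"claw": -1},
    {"tx": 0,"ty": 0,"tz": 0,"rx": 0,"ry": 0,"rz": 0,"claw": 0},
    {"tx": 0,"ty": 0,"tz": 0,"rx": 0,"ry": 0,"rz": 0,"claw": 0},
    {"tx": 0,"ty": 0,"tz": 0,"rx": 0,"ry": 0,"rz": 0,"claw": 0},
    {"tx": 0,"ty": 0,"tz": 0,"rx": 0,"ry": 0,"rz": 0,"claw": 0},
    {"tx": 0,"ty": 0,"tz": -3,"rx": 0,"ry": 0,"rz": 0,"claw": 0},
    {"tx": 0,"ty": 0,"tz": -7,"rx": 0,"ry": 0,"rz": 0,"claw": 0},
    {"tx": 0,"ty": 0,"tz": -12,"rx": 0,"ry": 0,"rz": 0,"claw": 0},
    {"tx": 0,"ty": 0,"tz": -16,"rx": 0,"ry": 0,"rz": 0,"claw": 0},
    {"tx": 0,"ty": 0,"tz": -16,"rx": 0,"ry": 0,"rz": 0,"claw": 0},
    {"tx": 0,"ty": 0,"tz": -16,"rx": 0,"ry": 0,"rz": 0,"claw": 0},
  ],
)

```text
t: 13.75
tcp_pos: [0.5046, 0.2017, 0.2115]
tcp_rot: [0.0, 0.873, 0.489, 0.001]
force: [0.7, -0.4, -1.2]
finger_gap: 0.501
finger_force: 0.0
```

```bash
python3 r.py; python3 - <<'E'
from h import *
im=camera("side");cv2.imwrite("pics/s6.png",cv2.resize(im[105:195,160:280],(800,600),interpolation=cv2.INTER_CUBIC))
E
```

```text
t 13.75 psi 1.0209 turned 2.094 gap 0.501 ff 0 F [ 0.7 -0.4 -1.2] T [ 0.009  0.008 -0.001] qd6 -0.00
```

View pics/s6.png

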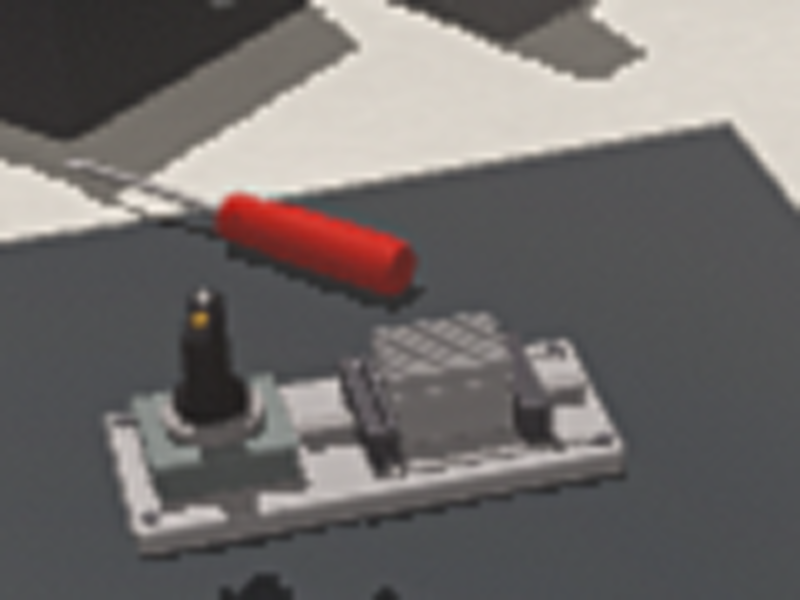

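The jaws close on the module from both sides (crop (370,420) and (530,400)). It stands flat and straight, the knob has turned about 120°, and the arm is clear. Handing in.

```bash
python3 -c "
from workcell import *
print(finish_job())"
```

```text
the job is handed in; nothing more can be done
None
```

The job is handed in, though the interface returned no verdict: the module stands flat and straight between the closed jaws, the knob slipped about 0.2 rad by my torque-based estimate (0.6 rad allowed), and the gripper is clear.

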